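Close the guarded vacuum valve with the fork key

TASK

Take the orange-handled fork key from its wooden holder, put it down through the narrow round guard hole of the blue-topped valve block, feel for the sunken valve knob and seat the key fully over it. Then turn the knob clockwise, seen from above, gently to its stop, so that the handle lies in line with the two red marks, and leave the key standing there. Never press or twist hard, and leave the bone prototypes, the hip liner and the sieve cup where they are.

Things in the scene. Friction and masses are not known exactly. Their poses are not given: they have to be found in the camera images.
- block: Fixed vacuum valve block, 120 (x) x 140 x 70 mm tall, with a blue guard plate 30 mm thick on top; origin at the centre of its underside, z up. Gentleness: key and block (with its knob) must not press on each other, by pushing or twisting, with more than 30 N in all.
- guard_mouth (a point): Centre of the guard hole's mouth in the block's top face, 70 mm above the counter; z up, x along the line of the red marks. The hole is round, 27 mm wide with a 3 mm chamfer, runs straight down through the 30 mm plate and is wide open below it.
- knob_seat (a point): Fixed point on the hole's axis 29 mm below the mouth. The sunken brass knob is an upright bar 5.5 mm thick, 20 mm long, 24 mm tall on a 21 mm disc; its top is within 6 mm above or below this point, differing each time, not measured. Pressed down it yields 1 mm at 6 N/mm, then is rigid; pressed with over 10 N it may be dragged round by the key.
- red_mark (a point): Middle of one of two red marks on the block's top, 31 mm from the hole's axis along +x; the other is opposite. The bar's direction is not measured: at first 0.6 to 1.4 rad anticlockwise of the marks from above, free to turn farther that way. Friction 0.07 N m. At its clockwise stop a key lies within 0.15 rad of the marks. The stop is springy, 1 N m/rad; 0.15 N m at the key is about the most allowed.
- key_handle (a point): Centre of the orange cross handle of the loose steel fork key (140 g, 106 mm tall): 70 mm along x, 16 mm wide (y), 18 mm tall. z points up as it stands upright in its holder. Below the handle: a neck 14 mm across, 22 mm long, then a shank 24 mm across, 66 mm long. The key is alike when turned half round.
- key_tip (a point): Middle of the key's lower end, 97 mm below the handle's centre, same axes. The last 20 mm of the shank are two prongs with a slot 6.7 mm wide between them along x (the handle's direction). With handle and knob bar in line within about 0.08 rad the prongs drop over the bar; fully seated they stand 20 mm down over it.
- holder: Fixed wooden block 80 x 80 x 45 mm (origin at the centre of its underside, z up) with a hole 27 mm wide and 35 mm deep, in which the key stands at the start, its lower end 10 mm above the counter.
- bone_a_mid (a point): Amber finger bone prototype lying on the counter, 62 mm long (x), 27 mm wide, 16 mm tall; its centre. Leave it alone.
- bone_b_mid (a point): Shorter amber finger bone prototype, 50 mm long (x), 27 mm wide, 16 mm tall; its centre. Leave it alone.
- liner: White nylon hip liner, a small bowl 54 mm wide and 26 mm tall; origin under its middle. Leave it alone.
- sieve_cup: Clear polycarbonate sieve cup, 68 mm wide at the rim, 60 mm tall; origin under its middle. Leave it alone.
There are look-alikes about, which are no part of the job. What is shaped like the block but white is not meant. Leave any yellow look-alike of the part that bears key_handle alone.

How it is judged:
By the outcome, as a careful person would: the job done as asked, in the order asked, and still so for the second after the job is handed in, with the robot touching nothing.
It also fails if it takes over 72 s, if anything falls off the work surface, if the arm or the gripper's body presses on something with over 40 N, if the wrist force passes 120 N, or if a joint passes its speed limit or range.

ROBOT

A 6-joint arm with a two-finger parallel gripper is mounted at the origin on the work surface. World frame = base frame: x ahead of the robot, y to its left, z up, the work surface at z = 0. Lengths are in m, angles in degrees, forces in N, time in s.
With the tool pointing down it reaches from about 0.35 to 0.725 m from the base axis. Payload 6 kg.
Tool frame: the origin (TCP) lies on the centre line of the jaws, within the pads' length; the fingertips stand 19 mm ahead of it and the grasp point (between the pads) is the TCP; z points along the fingers, y is the line along which they close (so a half turn about z gives the same grasp; the last joint's range is limited). The gripper opens to 85 mm and grips with 20 to 120 N. Pads are 22 mm wide; open, the fingers measure 114 mm over their backs; the gripper's body (76 mm by 85 mm) begins 54 mm behind the grasp point. The pads swing forward as they close: fully open they stand 13 mm farther back than shut.
Start: joints at [82.374, 2.303, 4.859, 0, -92.561, -19.12], TCP at [0.27, 0.536, 0.25] pointing down, gripper open.
Joint ranges: [-146.85, 146.85], [-73.84, 115.35], [-62.03, 85.46], [-188.31, 113.3], [-161.28, -10.13], [-171.36, 171.36]. Speed limits (degrees/s): [147.25, 147.25, 172.46, 180, 180, 180].

INTERFACE

Orientations are given as a 3x3 rotation matrix whose columns are the frame's x, y, z axes.
In Python, from bench import arm gives the robot as it stands.
- The arm moves only by the tool servo_tool, never from a script. Its argument "commands" is a list of rows, each an object of numbers: "x", "y", "z": the shift along the tool's x, y, z in mm; "wx", "wy", "wz": the turn, a rotation vector about the tool's x, y, z in units of 8 degrees (1.0 is 8 degrees); "fingers": the opening, from 0 (shut) to 1 (fully open). In form: [{"x": .., "y": .., "z": .., "wx": .., "wy": .., "wz": .., "fingers": ..}, ...]. A call has exactly 8 rows; each row shifts and turns the commanded pose from where the row before left it, along the tool's axes as they then stand; what a row does not reach is not made up. A row lasts 1/8 s, in which the tool goes at most 62.5 mm and 10.7 degrees, less where a joint would pass 70% of its speed; a pose out of reach is approached as far as the arm can. A call with a gripper value outside its range is refused whole. The fingers move at their own pace and stop on an object; "newtons" is the grip in N (left out, the last holds). Time passes only in rows, so rows that do not move let the fingers close, or fill a call up. It gives the time, the measured TCP pose, the force, the opening and the grip force at its end, in the units of the state.
- arm.observe(): the state, without advancing time (a new reading comes with each control period).
- arm.camera(name): name is "side" or "top"; returns a dict with "image" (384x512x3 uint8, red, green, blue), "intrinsics" (3x3 intrinsics, pixels), "rvec" (rotation vector, rad) and "tvec" (3), from world to camera coordinates, as OpenCV has them. Camera axes: x right, y down, z forward; pixel columns grow to the right and rows downward; lengths in m; the calibration is good to about 2 mm. A picture is of the moment at which its call begins. There is no depth.
- arm.sign_off(): hands the job in; it is judged then, once.
Trained networks look in a picture, given as the dict that the camera call returned (one of the last four; its "shot" number tells which), for a name from the list of things; names that differ only in an ending like _2 or _b are one class to them, and where a whole thing is asked for, a point or a joint stands for the part that bears it (a point fixed in the world has none). Each returns a list of dicts, best first, with "p" (0 to 1); they miss things now and then, are a little off and sometimes report something else, mostly with a low value. They report only what shows in the picture. A call takes as long as a camera call. They do not tell look-alikes from the thing itself.
- arm.spot_in(picture, label): "box" ([centre column, centre row, width, height] in pixels, round what is visible of it).
- arm.spot_point(picture, label): "location" ([column, row] in pixels: a listed point, or the origin of a listed thing).
The state is a dict: "t": time; "joints": joint angles; "qd": joint speeds; "joint_efforts": joint torques, N m; "position": TCP position; "ee_rot": TCP orientation; "wrist_force": force on the tool from outside, world axes, zero at the start; "moment": the same for the moment, N m; "grip_width": finger opening in m; "gripper_force": force on a finger pad.
Only numpy, scipy, OpenCV 4.12 (cv2) and the standard library are available. Lean on these libraries where they do the work, as an engineer would, in place of code of your own. Each camera call takes 0.05 s, during which the arm holds its last target. There are 200 camera calls.

## Working session

There is one attempt and no reset: what is moved stays moved. The work goes in short steps, Python scripts to look and compute and a tool call to move; the robot and the scene stay as the last step left them, time stands still between calls to the robot, and variables do not carry over. Pictures are saved under pics/ and viewed, at most 10 in all, crops included, and the job is handed in when it is done.

Besides the shell and the picture viewer there is one more tool, called after "Call:" as a command line: name --argument value ..., lists and objects as JSON in quotes. servo_tool: Moves the arm, as the interface text tells. Its arguments: {"type":"object","properties":{"commands":{"type":"array","items":{"type":"object","properties":{"x":{"type":"number"},"y":{"type":"number"},"z":{"type":"number"},"wx":{"type":"number"},"wy":{"type":"number"},"wz":{"type":"number"},"fingers":{"type":"number"}}}},"newtons":{"type":"number"}},"required":["commands"]}

```bash
mkdir -p pics; ls
cat > h.py <<'E'
import numpy as np,cv2
from bench import arm
def P(c):
    R=cv2.Rodrigues(np.array(c["rvec"],float))[0];return np.array(c["intrinsics"],float),R,np.array(c["tvec"],float).ravel()
def ray(c,uv):
    K,R,t=P(c);d=R.T@np.linalg.solve(K,[uv[0],uv[1],1.]);return -R.T@t,d
def atz(c,uv,z):
    o,d=ray(c,uv);return o+d*(z-o[2])/d[2]
def proj(c,X):
    K,R,t=P(c);p=K@(R@np.array(X,float)+t);return p[:2]/p[2]
def tri(c1,u1,c2,u2):
    o1,d1=ray(c1,u1);o2,d2=ray(c2,u2);s=np.linalg.lstsq(np.c_[d1,-d2],o2-o1,rcond=None)[0]
    a,b=o1+s[0]*d1,o2+s[1]*d2;return (a+b)/2,np.linalg.norm(a-b)
E
python3 - <<'E'
from h import *
np.set_printoptions(precision=4,suppress=True)
s=arm.observe();print({k:np.round(v,3).tolist() for k,v in s.items()})
cs={n:arm.camera(n) for n in("top","side")}
cv2.imwrite("pics/a.png",np.hstack([cs[n]["image"][...,::-1] for n in cs])[:, :] if 0 else cv2.resize(np.vstack([cs[n]["image"][...,::-1] for n in cs]),(448,600)) if 0 else cs["top"]["image"][...,::-1]); cv2.imwrite("pics/b.png",cs["side"]["image"][...,::-1])
z={"block":0,"guard_mouth":.07,"knob_seat":.041,"red_mark":.07,"key_handle":.107,"holder":0,"liner":0,"sieve_cup":0,"bone_a_mid":.008}
for n,c in cs.items():
  print(n,"campos",ray(c,(0,0))[0])
  for l in z:
    for d in arm.spot_point(c,l)[:4]:
      if d["p"]>.15:print(l,round(d["p"],2),np.round(d["location"],1),atz(c,d["location"],z[l]))
E
```

```text
pics
{'t': 0.0, 'joints': [82.375, 2.337, 4.802, -0.028, -92.563, -19.118], 'qd': [-0.024, -0.017, -0.02, -0.079, -0.044, -0.118], 'joint_efforts': [0.0, -36.821, 34.741, 6.932, -0.005, 0.0], 'position': [0.27, 0.536, 0.249], 'ee_rot': [[0.893, -0.45, -0.001], [-0.45, -0.893, -0.002], [0.0, 0.002, -1.0]], 'wrist_force': [-0.076, -0.205, 0.323], 'moment': [-0.005, -0.023, -0.04], 'gripper_force': 0.0, 'grip_width': 0.085}
top campos [ 0.4216 -0.0413  1.1123]
block 0.94 [368.6 129.1] [ 0.7383 -0.3005  0.    ]
guard_mouth 0.83 [377.  115.2] [ 0.7499 -0.3031  0.07  ]
guard_mouth 0.78 [291.1 191. ] [ 0.5806 -0.1166  0.07  ]
knob_seat 0.94 [370.3 121.2] [ 0.7449 -0.2951  0.041 ]
knob_seat 0.84 [289.  190.9] [ 0.5851 -0.1141  0.041 ]
red_mark 0.95 [282.6 173.8] [ 0.6175 -0.0984  0.07  ]
red_mark 0.64 [370.3 105.1] [ 0.7725 -0.289   0.07  ]
red_mark 0.5 [245.9 288.8] [ 0.3752 -0.0238  0.07  ]
key_handle 0.92 [ 99.9 226.8] [0.4963 0.2738 0.107 ]
key_handle 0.69 [152.1 179. ] [0.5961 0.1722 0.107 ]
key_handle 0.32 [247.  288.5] [ 0.3775 -0.0266  0.107 ]
holder 0.95 [161.8 184.5] [0.6023 0.1723
[... 567 characters left out ...]
1102  0.041 ]
knob_seat 0.68 [222.6 132.6] [ 0.7384 -0.3091  0.041 ]
knob_seat 0.28 [200.1 282.2] [0.5845 0.2012 0.041 ]
red_mark 0.92 [207.5 124.6] [ 0.7762 -0.2913  0.07  ]
red_mark 0.82 [240.2 171.1] [ 0.613  -0.1035  0.07  ]
key_handle 0.68 [228.7 315.9] [0.4957 0.2878 0.107 ]
key_handle 0.62 [187.4 177.3] [0.6961 0.0015 0.107 ]
key_handle 0.57 [196.2 250.1] [0.592  0.1866 0.107 ]
holder 0.72 [252.8 180.4] [ 0.6011 -0.1664  0.    ]
holder 0.64 [202.3 280.7] [0.5979 0.169  0.    ]
liner 0.82 [137.9 247.4] [0.7614 0.1306 0.    ]
sieve_cup 0.73 [189.6 177.7] [ 0.7632 -0.1271  0.    ]
bone_a_mid 0.57 [332.2 233.9] [ 0.3764 -0.0246  0.008 ]
bone_a_mid 0.49 [197.7 283.2] [0.6008 0.1824 0.008 ]
```

View pics/a.png

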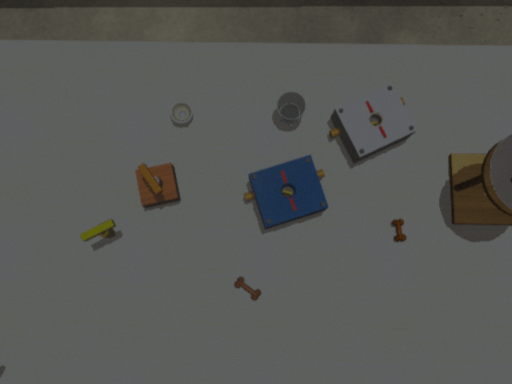

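View pics/b.png

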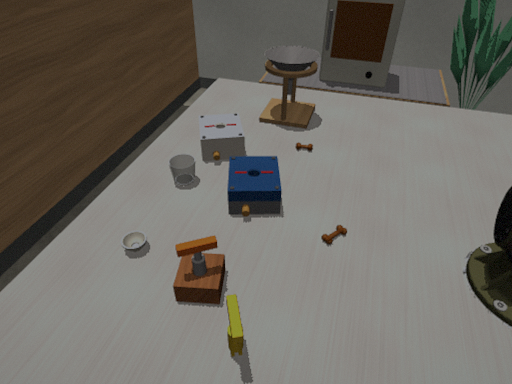

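The top view shows the orange-handled key in the wooden holder at (150,179), and a yellow look-alike at (98,230). The blue block is at (288,191), and a white look-alike at (374,122). I take the orange key and the blue block as described, and will confirm them in one crop while measuring directions.

```bash
cat >> h.py <<'E'
def mask(c,kind,box):
    h=cv2.cvtColor(c["image"],cv2.COLOR_RGB2HSV).astype(int);H,S,V=h[...,0],h[...,1],h[...,2]
    m={"orange":(H>=8)&(H<=20)&(S>180)&(V>110),"red":((H<6)|(H>174))&(S>150)&(V>100)}[kind]
    o=np.zeros_like(m);x0,y0,x1,y1=box;o[y0:y1,x0:x1]=m[y0:y1,x0:x1];return o
def axis(c,m,z):
    v,u=np.nonzero(m);X=np.array([atz(c,(a,b),z)[:2] for a,b in zip(u,v)])
    q=X.mean(0);w,e=np.linalg.eigh(np.cov((X-q).T));d=e[:,1]*np.sign(e[0,1]);lo,hi=(X-q)@d,(X-q)@e[:,0]
    return q,np.degrees(np.arctan2(d[1],d[0])),np.ptp(lo),np.ptp(hi),len(u)
E
python3 - <<'E'
from h import *
c=arm.camera("top");s=arm.camera("side");I=c["image"]
a=cv2.resize(I[150:215,120:190],None,fx=5.7,fy=5.7,interpolation=3);b=cv2.resize(I[150:230,245:330],None,fx=4.7,fy=4.7,interpolation=3)
h=max(a.shape[0],b.shape[0]);f=lambda x:cv2.copyMakeBorder(x,0,h-x.shape[0],0,0,0)
im=np.hstack([f(a),f(b)]);im=cv2.convertScaleAbs(im,alpha=1.6);cv2.imwrite("pics/c.png",im[...,::-1][:, :800]);print(im.shape)
for u in [(150,180),(290,205),(283,175)]:print(I[u[1],u[0]],cv2.cvtColor(I[u[1]:u[1]+1,u[0]:u[0]+1],cv2.COLOR_RGB2HSV))
for cc,bo,br in((c,(135,160,165,196),(275,168,300,213)),(s,(174,234,220,258),(228,168,276,178))):
  try:
    print(axis(cc,mask(cc,"orange",bo),.116),axis(cc,mask(cc,"red",br),.07))
  except Exception as e:print(e)
E
```

```text
(376, 799, 3)
[94 68 26] [[[ 19 184  94]]]
[31 46 74] [[[110 148  74]]]
[93 35 34] [[[  1 162  93]]]
0-dimensional array given. Array must be at least two-dimensional
(array([0.59530986, 0.17951649]), np.float64(36.14592724046094), np.float64(0.06676251376827441), np.float64(0.01480939578835786), 252) (array([ 0.57358956, -0.11351393]), np.float64(19.341258444685717), np.float64(0.0874972272986072), np.float64(0.004732387797683259), 34)h.py:20: RuntimeWarning: Mean of empty slice.
  q=X.mean(0);w,e=np.linalg.eigh(np.cov((X-q).T));d=e[:,1]*np.sign(e[0,1]);lo,hi=(X-q)@d,(X-q)@e[:,0]
  ret = ret.dtype.type(ret / rcount)
  avg = a.mean(axis, **keepdims_kw)
  ret = um.true_divide(
h.py:20: RuntimeWarning: Degrees of freedom <= 0 for slice
  q=X.mean(0);w,e=np.linalg.eigh(np.cov((X-q).T));d=e[:,1]*np.sign(e[0,1]);lo,hi=(X-q)@d,(X-q)@e[:,0]
  c *= np.true_divide(1, fact)
  c *= np.true_divide(1, fact)
```

View pics/c.png

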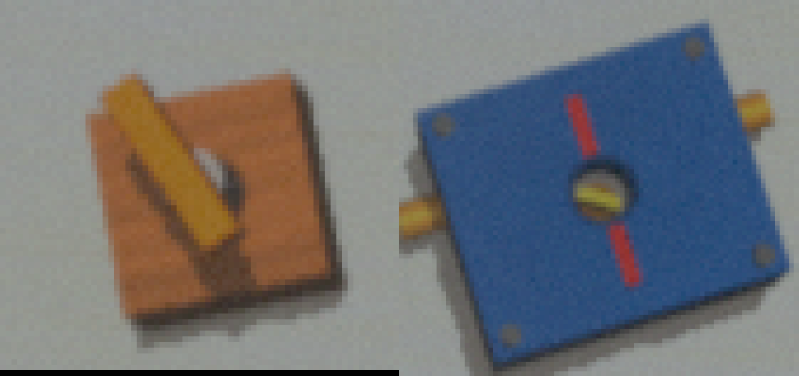

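Both are confirmed: the orange handle stands in the wooden holder (left), and the blue block has red marks with the brass bar showing in its hole (right, about (598,195)). Next I measure the directions with colour thresholds that suit the darker top view.

```bash
cat >> h.py <<'E'
def mask2(c,box,hlo,hhi,smin,vmin):
    h=cv2.cvtColor(c["image"],cv2.COLOR_RGB2HSV).astype(int);H,S,V=h[...,0],h[...,1],h[...,2]
    m=((H>=hlo)&(H<=hhi)|((hlo==0)&(H>174)))&(S>smin)&(V>vmin)
    o=np.zeros_like(m);x0,y0,x1,y1=box;o[y0:y1,x0:x1]=m[y0:y1,x0:x1];return o
E
python3 - <<'E'
from h import *
np.set_printoptions(precision=4,suppress=True)
c=arm.camera("top");s=arm.camera("side")
print("handle top",axis(c,mask2(c,(135,160,165,196),15,25,150,60),.116))
ms=mask2(s,(174,234,220,258),8,20,180,110)
print("red top",axis(c,mask2(c,(275,165,302,215),0,8,130,60),.07))
print("bar top",axis(c,mask2(c,(280,184,297,198),18,35,110,60),.041))
print("red side",axis(s,mask2(s,(228,166,280,180),0,8,150,60),.07))
h=[(d["p"],d["location"]) for d in arm.spot_point(c,"key_handle") if abs(d["location"][0]-152)<6][0]
g=[(d["p"],d["location"]) for d in arm.spot_point(s,"key_handle") if abs(d["location"][0]-196)<6][0]
print(h,g,tri(c,h[1],s,g[1]))
g1=[d["location"] for d in arm.spot_point(c,"guard_mouth") if abs(d["location"][0]-291)<6][0]
g2=[d["location"] for d in arm.spot_point(s,"guard_mouth") if abs(d["location"][0]-252)<6][0]
print(g1,g2,tri(c,g1,s,g2))
E
```

```text
handle top (array([0.5955, 0.1756]), np.float64(36.11369111923341), np.float64(0.06685207562692198), np.float64(0.015563538363733372), 231)
red top (array([ 0.5827, -0.11  ]), np.float64(18.527683633108992), np.float64(0.08667201080407955), np.float64(0.005494338446114752), 66)
bar top (array([ 0.5837, -0.1105]), np.float64(75.75683669321162), np.float64(0.017974702139187393), np.float64(0.007990647918693956), 28)
red side (array([ 0.5731, -0.1138]), np.float64(19.34042706941934), np.float64(0.08749726315775994), np.float64(0.00473204759818992), 32)
(0.55, [148.9, 180.8]) (0.87, [196.3, 248.0]) (array([0.5939, 0.1797, 0.1041]), np.float64(0.0024269738925091562))
[285.7, 189.9] [252.2, 171.0] (array([ 0.5827, -0.1046,  0.076 ]), np.float64(0.0016898137750331226))
```

Call:
servo_tool --commands '[{"wz":1.3,"fingers":1},{"wz":1.3},{"wz":1.3},{"wz":1.3},{"wz":1.3},{"wz":1.3},{"wz":1.3},{"wz":1.3}]'

```text
$.commands[0]: bad value
```

Call:
servo_tool --commands '[{"wz":1.06},{"wz":1.06},{"wz":1.06},{"wz":1.06},{"x":-6,"y":-45},{"x":-6,"y":-50},{"x":-6,"y":-50},{"x":-6,"y":-50}]'

```text
$.commands[0]: bad value
```

Call:
servo_tool --commands '[{"x":0,"y":0,"z":0,"wx":0,"wy":0,"wz":1.3,"fingers":1},{"x":0,"y":0,"z":0,"wx":0,"wy":0,"wz":1.3,"fingers":1},{"x":0,"y":0,"z":0,"wx":0,"wy":0,"wz":1.3,"fingers":1},{"x":0,"y":0,"z":0,"wx":0,"wy":0,"wz":1.3,"fingers":1},{"x":0,"y":0,"z":0,"wx":0,"wy":0,"wz":1.3,"fingers":1},{"x":0,"y":0,"z":0,"wx":0,"wy":0,"wz":1.3,"fingers":1},{"x":0,"y":0,"z":0,"wx":0,"wy":0,"wz":1.3,"fingers":1},{"x":0,"y":0,"z":0,"wx":0,"wy":0,"wz":1.3,"fingers":1}]'

```text
t: 2.4
position: [0.27, 0.5358, 0.2503]
ee_rot: [[-0.347, -0.938, -0.0], [-0.938, 0.347, -0.0], [0.0, -0.0, -1.0]]
wrist_force: [-0.0, -0.2, 0.2]
grip_width: 0.0857
gripper_force: 0.0
```

Call:
servo_tool --commands '[{"x":0,"y":0,"z":0,"wx":0,"wy":0,"wz":1.06,"fingers":1},{"x":0,"y":0,"z":0,"wx":0,"wy":0,"wz":1.06,"fingers":1},{"x":0,"y":0,"z":0,"wx":0,"wy":0,"wz":1.06,"fingers":1},{"x":0,"y":0,"z":0,"wx":0,"wy":0,"wz":1.06,"fingers":1},{"x":-6,"y":-45,"z":0,"wx":0,"wy":0,"wz":0,"fingers":1},{"x":-6,"y":-50,"z":0,"wx":0,"wy":0,"wz":0,"fingers":1},{"x":-6,"y":-50,"z":0,"wx":0,"wy":0,"wz":0,"fingers":1},{"x":-6,"y":-50,"z":0,"wx":0,"wy":0,"wz":0,"fingers":1}]'

```text
t: 3.4
position: [0.4052, 0.3912, 0.2504]
ee_rot: [[-0.807, -0.59, 0.0], [-0.59, 0.807, 0.0], [-0.0, 0.0, -1.0]]
wrist_force: [-0.3, 0.5, 0.2]
grip_width: 0.0853
gripper_force: 0.0
```

Call:
servo_tool --commands '[{"x":-6,"y":-50,"z":0,"wx":0,"wy":0,"wz":0,"fingers":1},{"x":-6,"y":-50,"z":0,"wx":0,"wy":0,"wz":0,"fingers":1},{"x":-6,"y":-50,"z":0,"wx":0,"wy":0,"wz":0,"fingers":1},{"x":-5,"y":-50,"z":0,"wx":0,"wy":0,"wz":0,"fingers":1},{"x":-5,"y":-45,"z":0,"wx":0,"wy":0,"wz":0,"fingers":1},{"x":0,"y":-40,"z":0,"wx":0,"wy":0,"wz":0,"fingers":1},{"x":0,"y":0,"z":0,"wx":0,"wy":0,"wz":0,"fingers":1},{"x":0,"y":0,"z":0,"wx":0,"wy":0,"wz":0,"fingers":1}]'

```text
t: 4.4
position: [0.595, 0.1788, 0.2502]
ee_rot: [[-0.808, -0.589, -0.0], [-0.589, 0.808, -0.0], [0.0, 0.0, -1.0]]
wrist_force: [0.3, 0.3, 0.1]
grip_width: 0.0854
gripper_force: 0.0
```

```bash
cat >> h.py <<'E'
def go(x,y,z,yaw):
    s=arm.observe();p=np.array(s["position"]);R=np.array(s["ee_rot"])
    a=np.degrees(np.arctan2(R[1,0],R[0,0]));dy=(yaw-a+180)%360-180
    print("pos",np.round(p,4),"yaw",round(a,2),"tilt",np.round(R[:,2],4),"F",np.round(s["wrist_force"],2),"M",np.round(s["moment"],3),"grip",s["grip_width"],s["gripper_force"],"t",s["t"])
    print("tool delta mm",np.round(R.T@(np.array([x,y,z])-p)*1e3,1),"wz",round(-dy/8,3));return s
E
python3 - <<'E'
from h import *
s=go(.595,.177,.105,-144)
print(np.round(s["joints"],1))
for n in("top","side"):
  c=arm.camera(n)
  p=proj(c,s["position"]);print(n,p)
  cv2.imwrite(f"pics/d_{n}.png",c["image"][...,::-1])
a,b=[cv2.imread(f"pics/d_{n}.png") for n in("top","side")]
cv2.imwrite("pics/d.png",np.hstack([cv2.resize(a[130:230,80:200],(396,330)),cv2.resize(b[150:310,130:290],(330,330))]))
E
```

```text
pos [0.595  0.1788 0.2502] yaw -143.89 tilt [-2.e-04 -1.e-04 -1.e+00] F [0.34 0.33 0.06] M [0.013 0.01  0.029] grip 0.08537577893473117 0.0 t 4.4
tool delta mm [  1.   -1.5 145.2] wz 0.014
[ 35.2   5.6   8.3  -0.  -92.7 -89.1]
top [131.86180668 165.55099048]
side [187.63815109 179.81465922]
```

View pics/d.png

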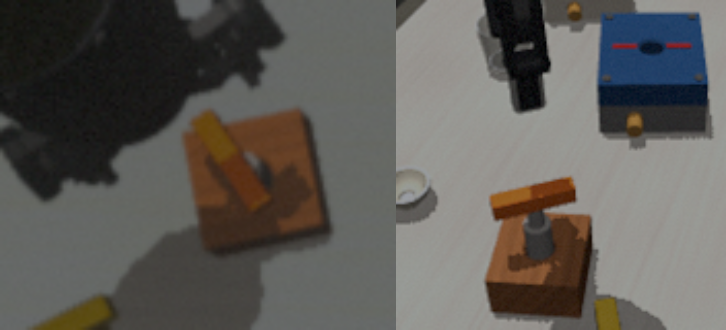

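Call:
servo_tool --commands '[{"x":1,"y":-1.5,"z":25,"wx":0,"wy":0,"wz":0,"fingers":1},{"x":0,"y":0,"z":25,"wx":0,"wy":0,"wz":0,"fingers":1},{"x":0,"y":0,"z":25,"wx":0,"wy":0,"wz":0,"fingers":1},{"x":0,"y":0,"z":25,"wx":0,"wy":0,"wz":0,"fingers":1},{"x":0,"y":0,"z":20,"wx":0,"wy":0,"wz":0,"fingers":1},{"x":0,"y":0,"z":15,"wx":0,"wy":0,"wz":0,"fingers":1},{"x":0,"y":0,"z":9,"wx":0,"wy":0,"wz":0,"fingers":1},{"x":0,"y":0,"z":0,"wx":0,"wy":0,"wz":0,"fingers":0.6}]'

```text
t: 5.5
position: [0.595, 0.177, 0.1059]
ee_rot: [[-0.808, -0.59, -0.001], [-0.59, 0.808, -0.0], [0.001, -0.0, -1.0]]
wrist_force: [-0.1, 0.2, 0.1]
grip_width: 0.0699
gripper_force: 0.0
```

Call:
servo_tool --commands '[{"x":0,"y":0,"z":0,"wx":0,"wy":0,"wz":0,"fingers":0.3},{"x":0,"y":0,"z":0,"wx":0,"wy":0,"wz":0,"fingers":0},{"x":0,"y":0,"z":0,"wx":0,"wy":0,"wz":0,"fingers":0},{"x":0,"y":0,"z":0,"wx":0,"wy":0,"wz":0,"fingers":0},{"x":0,"y":0,"z":0,"wx":0,"wy":0,"wz":0,"fingers":0},{"x":0,"y":0,"z":0,"wx":0,"wy":0,"wz":0,"fingers":0},{"x":0,"y":0,"z":0,"wx":0,"wy":0,"wz":0,"fingers":0},{"x":0,"y":0,"z":0,"wx":0,"wy":0,"wz":0,"fingers":0}]' --newtons 50

```text
t: 6.5
position: [0.5954, 0.1771, 0.1069]
ee_rot: [[-0.808, -0.59, 0.001], [-0.59, 0.808, 0.0], [-0.001, -0.001, -1.0]]
wrist_force: [-0.0, -0.1, 5.6]
grip_width: 0.0153
gripper_force: 50.1
```

Run:
```python
from h import *
s=go(.595,.177,.105,-144)
c,s2=arm.camera("top"),arm.camera("side")
h=lambda c,u:min(arm.spot_point(c,"key_handle"),key=lambda d:abs(d["location"][0]-u))
print(h(c,150),h(s2,196),proj(c,s["position"]),proj(s2,s["position"]))
```

```text
pos [0.5954 0.1771 0.1069] yaw -143.86 tilt [ 1.1e-03  2.0e-04 -1.0e+00] F [-0.04 -0.15  5.6 ] M [0.041 0.065 0.016] grip 0.01528566757583649 50.10072648525238 t 6.5
tool delta mm [0.4 0.2 1.9] wz 0.018
{'location': [152.4, 178.3], 'p': 0.7} {'location': [197.1, 248.1], 'p': 0.8} [149.75649631 179.29413226] [196.68351128 245.68760424]
```

Call:
servo_tool --commands '[{"x":0,"y":0,"z":-5,"wx":0,"wy":0,"wz":0,"fingers":0},{"x":0,"y":0,"z":-10,"wx":0,"wy":0,"wz":0,"fingers":0},{"x":0,"y":0,"z":-15,"wx":0,"wy":0,"wz":0,"fingers":0},{"x":0,"y":0,"z":-20,"wx":0,"wy":0,"wz":0,"fingers":0},{"x":0,"y":0,"z":-20,"wx":0,"wy":0,"wz":0,"fingers":0},{"x":0,"y":0,"z":-15,"wx":0,"wy":0,"wz":0,"fingers":0},{"x":0,"y":0,"z":-10,"wx":0,"wy":0,"wz":0,"fingers":0},{"x":0,"y":0,"z":0,"wx":0,"wy":0,"wz":0,"fingers":0}]'

```text
t: 7.7
position: [0.5953, 0.1771, 0.2021]
ee_rot: [[-0.808, -0.59, 0.001], [-0.59, 0.808, 0.001], [-0.001, -0.0, -1.0]]
wrist_force: [-1.2, -0.0, -1.8]
grip_width: 0.0153
gripper_force: 49.3
```

Call:
servo_tool --commands '[{"x":0,"y":0,"z":0,"wx":0,"wy":0,"wz":-0.6,"fingers":0},{"x":0,"y":0,"z":0,"wx":0,"wy":0,"wz":-0.8,"fingers":0},{"x":0,"y":0,"z":0,"wx":0,"wy":0,"wz":-0.8,"fingers":0},{"x":0,"y":0,"z":0,"wx":0,"wy":0,"wz":-0.8,"fingers":0},{"x":0,"y":0,"z":0,"wx":0,"wy":0,"wz":-0.8,"fingers":0},{"x":0,"y":0,"z":0,"wx":0,"wy":0,"wz":-0.8,"fingers":0},{"x":0,"y":0,"z":0,"wx":0,"wy":0,"wz":-0.4,"fingers":0},{"x":0,"y":0,"z":0,"wx":0,"wy":0,"wz":0,"fingers":0}]'

```text
t: 8.7
position: [0.5948, 0.1769, 0.2003]
ee_rot: [[-0.24, -0.971, -0.002], [-0.971, 0.24, -0.001], [0.001, 0.001, -1.0]]
wrist_force: [-0.5, -0.4, -1.0]
grip_width: 0.015
gripper_force: 49.2
```

Run:
```python
from h import *
s=go(.583,-.109,.197,-104.2)
c,s2=arm.camera("top"),arm.camera("side")
for n,q in(("top",c),("side",s2)):
  for l in("key_tip","key_handle"):
    for d in arm.spot_point(q,l)[:3]: print(n,l,np.round(d["location"],1),round(d["p"],2))
p=np.array(s["position"]);print([proj(q,p) for q in(c,s2)],[proj(q,p-[0,0,.097]) for q in(c,s2)])
```

```text
pos [0.5948 0.1769 0.2003] yaw -103.9 tilt [-1.5e-03 -7.0e-04 -1.0e+00] F [-0.49 -0.37 -0.97] M [ 0.014 -0.005  0.043] grip 0.01504122595614056 49.21417057514191 t 8.7
tool delta mm [280.4 -57.2   3.5] wz 0.038
top key_tip [111.3 235.1] 0.93
top key_handle [138.6 169.8] 0.74
top key_handle [ 99.8 228.8] 0.59
side key_tip [198.7 247.7] 0.79
side key_tip [237.6 352.4] 0.62
side key_handle [193.  208.6] 0.75
side key_handle [232.9 316.1] 0.63
[array([139.3955984 , 171.00493005]), array([191.6673822 , 204.66192852])] [array([150.18528352, 179.90804508]), array([197.2511448 , 247.17852341])]
```

Call:
servo_tool --commands '[{"x":20,"y":-4,"z":0,"wx":0,"wy":0,"wz":0,"fingers":0},{"x":45,"y":-9,"z":0,"wx":0,"wy":0,"wz":0,"fingers":0},{"x":50,"y":-10,"z":0,"wx":0,"wy":0,"wz":0,"fingers":0},{"x":50,"y":-10,"z":0,"wx":0,"wy":0,"wz":0,"fingers":0},{"x":50,"y":-10,"z":0,"wx":0,"wy":0,"wz":0,"fingers":0},{"x":40,"y":-9,"z":0,"wx":0,"wy":0,"wz":0,"fingers":0},{"x":25,"y":-5,"z":0,"wx":0,"wy":0,"wz":0,"fingers":0},{"x":0,"y":0,"z":0,"wx":0,"wy":0,"wz":0,"fingers":0}]'

```text
t: 10.0
position: [0.5828, -0.1109, 0.2015]
ee_rot: [[-0.243, -0.97, 0.0], [-0.97, 0.243, -0.0], [0.0, -0.0, -1.0]]
wrist_force: [-0.0, -0.0, -1.7]
grip_width: 0.0153
gripper_force: 49.2
```

Run:
```python
from h import *
s=go(.583,-.109,.197,-104.2)
c,s2=arm.camera("top"),arm.camera("side")
p=np.array(s["position"])
for n,q in(("top",c),("side",s2)):
  for l in("key_tip","key_handle","guard_mouth","red_mark"):
    for d in arm.spot_point(q,l)[:3]:
      if d["p"]>.3:print(n,l,np.round(d["location"],1),round(d["p"],2))
  print(n,"pred handle,tip,mouth",proj(q,p),proj(q,p-[0,0,.097]),proj(q,[.583,-.109,.07]))
a=c["image"][140:240,230:340];b=s2["image"][110:220,200:310]
im=np.hstack([cv2.resize(a,(440,400),interpolation=3),cv2.resize(b,(360,360),interpolation=3)]) if 0 else np.hstack([cv2.resize(a,(396,360),interpolation=3),cv2.resize(b,(360,360),interpolation=3)])
cv2.imwrite("pics/e.png",cv2.convertScaleAbs(im,alpha=1.4)[...,::-1])
```

```text
pos [ 0.5828 -0.1109  0.2015] yaw -104.06 tilt [ 0.e+00 -4.e-04 -1.e+00] F [-0.02 -0.02 -1.72] M [ 0.065 -0.088 -0.005] grip 0.015274420828667359 49.20993626117706 t 10.0
tool delta mm [-1.9  0.2  4.5] wz 0.018
top key_tip [112.6 235.8] 0.9
top key_tip [290.7 185.8] 0.49
top key_handle [ 98.5 227.2] 0.77
top guard_mouth [376.7 119.7] 0.97
top guard_mouth [291.2 190.3] 0.87
top red_mark [282.  175.7] 0.57
top pred handle,tip,mouth [293.13935491 179.2347367 ] [289.52787175 187.40125996] [287.53207889 189.81786611]
side key_tip [253.9 162.4] 0.72
side key_tip [236.4 351.7] 0.72
side key_handle [231.5 318.5] 0.93
side key_handle [255.  122.4] 0.71
side guard_mouth [222.1 124.3] 0.91
side guard_mouth [251.  170.3] 0.88
side red_mark [208.3 123.7] 0.88
side red_mark [240.1 171.7] 0.63
side pred handle,tip,mouth [253.62842349 121.77327923] [253.38799723 159.50357027] [252.97748705 172.0588118 ]
```

View pics/e.png

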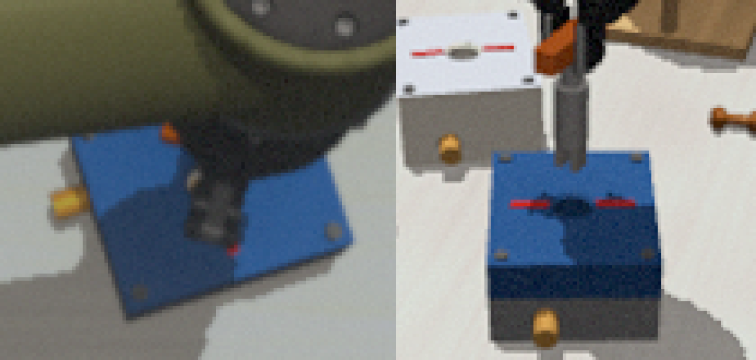

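Call:
servo_tool --commands '[{"x":-1.6,"y":1.2,"z":0,"wx":0,"wy":0,"wz":0,"fingers":0},{"x":0,"y":0,"z":8,"wx":0,"wy":0,"wz":0,"fingers":0},{"x":0,"y":0,"z":8,"wx":0,"wy":0,"wz":0,"fingers":0},{"x":0,"y":0,"z":8,"wx":0,"wy":0,"wz":0,"fingers":0},{"x":0,"y":0,"z":3,"wx":0,"wy":0,"wz":0,"fingers":0},{"x":0,"y":0,"z":1,"wx":0,"wy":0,"wz":0,"fingers":0},{"x":0,"y":0,"z":1,"wx":0,"wy":0,"wz":0,"fingers":0},{"x":0,"y":0,"z":0,"wx":0,"wy":0,"wz":0,"fingers":0}]'

```text
t: 11.5
position: [0.5826, -0.1067, 0.1725]
ee_rot: [[-0.24, -0.971, 0.0], [-0.971, 0.24, -0.0], [0.0, -0.0, -1.0]]
wrist_force: [0.1, -0.2, -2.2]
grip_width: 0.0153
gripper_force: 49.2
```

Run:
```python
from h import *
s=go(.582,-.109,.17,-104.2)
s2=arm.camera("side")
im=s2["image"][110:220,200:310]
cv2.imwrite("pics/f.png",cv2.convertScaleAbs(cv2.resize(im,(550,550),interpolation=3),alpha=1.4)[...,::-1])
```

```text
pos [ 0.5826 -0.1067  0.1725] yaw -103.87 tilt [ 3.e-04 -1.e-04 -1.e+00] F [ 0.1  -0.2  -2.17] M [-0.041  0.01  -0.016] grip 0.015299356945830782 49.22651946544647 t 11.5
tool delta mm [2.4 0.1 2.5] wz 0.042
```

View pics/f.png

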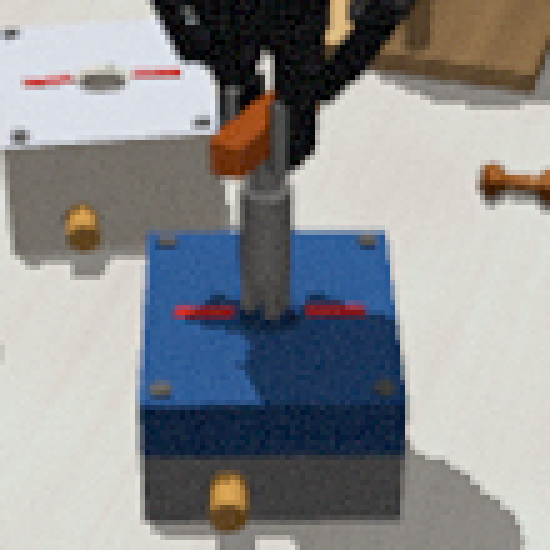

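The key tip is at the hole's mouth (tip about (266,316), red-mark middle about (270,312)), so it sits about 1–2 mm toward +x. I'll nudge it and go in gently.

Call:
servo_tool --commands '[{"x":1.8,"y":1.1,"z":0,"wx":0,"wy":0,"wz":0,"fingers":0},{"x":0,"y":0,"z":1,"wx":0,"wy":0,"wz":0,"fingers":0},{"x":0,"y":0,"z":1,"wx":0,"wy":0,"wz":0,"fingers":0},{"x":0,"y":0,"z":1,"wx":0,"wy":0,"wz":0,"fingers":0},{"x":0,"y":0,"z":1,"wx":0,"wy":0,"wz":0,"fingers":0},{"x":0,"y":0,"z":1,"wx":0,"wy":0,"wz":0,"fingers":0},{"x":0,"y":0,"z":0,"wx":0,"wy":0,"wz":0,"fingers":0},{"x":0,"y":0,"z":0,"wx":0,"wy":0,"wz":0,"fingers":0}]'

```text
t: 12.55
position: [0.5811, -0.1081, 0.1673]
ee_rot: [[-0.24, -0.971, -0.0], [-0.971, 0.24, -0.0], [0.0, 0.0, -1.0]]
wrist_force: [-0.4, -0.5, -2.4]
grip_width: 0.0152
gripper_force: 49.2
```

Call:
servo_tool --commands '[{"x":0,"y":0,"z":0.8,"wx":0,"wy":0,"wz":0,"fingers":0},{"x":0,"y":0,"z":0.8,"wx":0,"wy":0,"wz":0,"fingers":0},{"x":0,"y":0,"z":0.8,"wx":0,"wy":0,"wz":0,"fingers":0},{"x":0,"y":0,"z":0.8,"wx":0,"wy":0,"wz":0,"fingers":0},{"x":0,"y":0,"z":0.8,"wx":0,"wy":0,"wz":0,"fingers":0},{"x":0,"y":0,"z":0.8,"wx":0,"wy":0,"wz":0,"fingers":0},{"x":0,"y":0,"z":0,"wx":0,"wy":0,"wz":0,"fingers":0},{"x":0,"y":0,"z":0,"wx":0,"wy":0,"wz":0,"fingers":0}]'

```text
t: 13.55
position: [0.5811, -0.1082, 0.1626]
ee_rot: [[-0.24, -0.971, 0.0], [-0.971, 0.24, -0.0], [0.0, -0.0, -1.0]]
wrist_force: [-0.0, -0.7, -2.1]
grip_width: 0.0152
gripper_force: 49.2
```

Call:
servo_tool --commands '[{"x":0,"y":0,"z":1.2,"wx":0,"wy":0,"wz":0,"fingers":0},{"x":0,"y":0,"z":1.2,"wx":0,"wy":0,"wz":0,"fingers":0},{"x":0,"y":0,"z":1.2,"wx":0,"wy":0,"wz":0,"fingers":0},{"x":0,"y":0,"z":1.2,"wx":0,"wy":0,"wz":0,"fingers":0},{"x":0,"y":0,"z":1.2,"wx":0,"wy":0,"wz":0,"fingers":0},{"x":0,"y":0,"z":1.2,"wx":0,"wy":0,"wz":0,"fingers":0},{"x":0,"y":0,"z":0,"wx":0,"wy":0,"wz":0,"fingers":0},{"x":0,"y":0,"z":0,"wx":0,"wy":0,"wz":0,"fingers":0}]'

```text
t: 14.55
position: [0.5811, -0.1082, 0.1554]
ee_rot: [[-0.24, -0.971, 0.0], [-0.971, 0.24, -0.0], [0.0, -0.0, -1.0]]
wrist_force: [-0.8, 0.6, -2.6]
grip_width: 0.0151
gripper_force: 49.2
```

Run:
```python
from h import *
go(.581,-.108,.15,-104.2)
```

```text
pos [ 0.5811 -0.1082  0.1554] yaw -103.86 tilt [ 1.e-04 -1.e-04 -1.e+00] F [-0.76  0.63 -2.62] M [-0.047  0.026 -0.031] grip 0.015138213686846706 49.226624965667725 t 14.55
tool delta mm [-0.1  0.1  5.4] wz 0.042
```

Call:
servo_tool --commands '[{"x":0,"y":0,"z":1,"wx":0,"wy":0,"wz":0,"fingers":0},{"x":0,"y":0,"z":1,"wx":0,"wy":0,"wz":0,"fingers":0},{"x":0,"y":0,"z":1,"wx":0,"wy":0,"wz":0,"fingers":0},{"x":0,"y":0,"z":1,"wx":0,"wy":0,"wz":0,"fingers":0},{"x":0,"y":0,"z":1,"wx":0,"wy":0,"wz":0,"fingers":0},{"x":0,"y":0,"z":1,"wx":0,"wy":0,"wz":0,"fingers":0},{"x":0,"y":0,"z":0,"wx":0,"wy":0,"wz":0,"fingers":0},{"x":0,"y":0,"z":0,"wx":0,"wy":0,"wz":0,"fingers":0}]'

```text
t: 15.55
position: [0.5811, -0.1082, 0.1494]
ee_rot: [[-0.24, -0.971, 0.0], [-0.971, 0.24, -0.0], [0.0, -0.0, -1.0]]
wrist_force: [0.4, 0.4, -1.3]
grip_width: 0.0156
gripper_force: 49.2
```

Call:
servo_tool --commands '[{"x":0,"y":0,"z":0.5,"wx":0,"wy":0,"wz":0,"fingers":0},{"x":0,"y":0,"z":0.5,"wx":0,"wy":0,"wz":0,"fingers":0},{"x":0,"y":0,"z":0.5,"wx":0,"wy":0,"wz":0,"fingers":0},{"x":0,"y":0,"z":0,"wx":0,"wy":0,"wz":0,"fingers":0},{"x":0,"y":0,"z":0,"wx":0,"wy":0,"wz":0,"fingers":0},{"x":0,"y":0,"z":0,"wx":0,"wy":0,"wz":0,"fingers":0},{"x":0,"y":0,"z":0,"wx":0,"wy":0,"wz":0,"fingers":0},{"x":0,"y":0,"z":0,"wx":0,"wy":0,"wz":0,"fingers":0}]'

```text
t: 16.55
position: [0.5811, -0.1081, 0.1478]
ee_rot: [[-0.24, -0.971, -0.0], [-0.971, 0.24, -0.0], [0.0, -0.0, -1.0]]
wrist_force: [0.4, -0.3, -1.6]
grip_width: 0.0154
gripper_force: 49.2
```

Call:
servo_tool --commands '[{"x":0,"y":0,"z":0.4,"wx":0,"wy":0,"wz":0,"fingers":0},{"x":0,"y":0,"z":0.4,"wx":0,"wy":0,"wz":0,"fingers":0},{"x":0,"y":0,"z":0.4,"wx":0,"wy":0,"wz":0,"fingers":0},{"x":0,"y":0,"z":0.4,"wx":0,"wy":0,"wz":0,"fingers":0},{"x":0,"y":0,"z":0,"wx":0,"wy":0,"wz":0,"fingers":0},{"x":0,"y":0,"z":0,"wx":0,"wy":0,"wz":0,"fingers":0},{"x":0,"y":0,"z":0,"wx":0,"wy":0,"wz":0,"fingers":0},{"x":0,"y":0,"z":0,"wx":0,"wy":0,"wz":0,"fingers":0}]'

```text
t: 17.55
position: [0.5812, -0.1082, 0.1466]
ee_rot: [[-0.24, -0.971, 0.001], [-0.971, 0.24, -0.0], [0.0, -0.001, -1.0]]
wrist_force: [-0.4, 0.9, 1.7]
grip_width: 0.0153
gripper_force: 49.7
```

Call:
servo_tool --commands '[{"x":0,"y":0,"z":0.4,"wx":0,"wy":0,"wz":0,"fingers":0},{"x":0,"y":0,"z":0.4,"wx":0,"wy":0,"wz":0,"fingers":0},{"x":0,"y":0,"z":0.4,"wx":0,"wy":0,"wz":0,"fingers":0},{"x":0,"y":0,"z":0,"wx":0,"wy":0,"wz":0,"fingers":0},{"x":0,"y":0,"z":0,"wx":0,"wy":0,"wz":0,"fingers":0},{"x":0,"y":0,"z":0,"wx":0,"wy":0,"wz":0,"fingers":0},{"x":0,"y":0,"z":0,"wx":0,"wy":0,"wz":0,"fingers":0},{"x":0,"y":0,"z":0,"wx":0,"wy":0,"wz":0,"fingers":0}]'

```text
t: 18.55
position: [0.5809, -0.1082, 0.1447]
ee_rot: [[-0.24, -0.971, -0.001], [-0.971, 0.24, -0.0], [0.0, 0.001, -1.0]]
wrist_force: [2.0, -3.4, -3.5]
grip_width: 0.015
gripper_force: 49.0
```

Call:
servo_tool --commands '[{"x":0,"y":0,"z":0.5,"wx":0,"wy":0,"wz":0,"fingers":0},{"x":0,"y":0,"z":0.5,"wx":0,"wy":0,"wz":0,"fingers":0},{"x":0,"y":0,"z":0.5,"wx":0,"wy":0,"wz":0,"fingers":0},{"x":0,"y":0,"z":0,"wx":0,"wy":0,"wz":0,"fingers":0},{"x":0,"y":0,"z":0,"wx":0,"wy":0,"wz":0,"fingers":0},{"x":0,"y":0,"z":0,"wx":0,"wy":0,"wz":0,"fingers":0},{"x":0,"y":0,"z":0,"wx":0,"wy":0,"wz":0,"fingers":0},{"x":0,"y":0,"z":0,"wx":0,"wy":0,"wz":0,"fingers":0}]'

```text
t: 19.55
position: [0.5812, -0.1082, 0.1437]
ee_rot: [[-0.24, -0.971, 0.0], [-0.971, 0.24, -0.0], [0.0, -0.0, -1.0]]
wrist_force: [0.4, -3.5, 0.0]
grip_width: 0.0153
gripper_force: 49.5
```

Run:
```python
from h import *
go(.581,-.108,.1268,-104.2)
```

```text
pos [ 0.5812 -0.1082  0.1437] yaw -103.87 tilt [ 4.e-04 -2.e-04 -1.e+00] F [ 0.37 -3.46  0.01] M [-1.467 -0.424 -0.084] grip 0.015296885271880108 49.546117186546326 t 19.55
tool delta mm [-0.2  0.3 16.9] wz 0.041
```

Call:
servo_tool --commands '[{"x":0.7,"y":-0.2,"z":0,"wx":0,"wy":0,"wz":0,"fingers":0},{"x":0,"y":0,"z":0,"wx":0,"wy":0,"wz":0,"fingers":0},{"x":0,"y":0,"z":0.5,"wx":0,"wy":0,"wz":0,"fingers":0},{"x":0,"y":0,"z":0.5,"wx":0,"wy":0,"wz":0,"fingers":0},{"x":0,"y":0,"z":0.5,"wx":0,"wy":0,"wz":0,"fingers":0},{"x":0,"y":0,"z":0,"wx":0,"wy":0,"wz":0,"fingers":0},{"x":0,"y":0,"z":0,"wx":0,"wy":0,"wz":0,"fingers":0},{"x":0,"y":0,"z":0,"wx":0,"wy":0,"wz":0,"fingers":0}]'

```text
t: 20.55
position: [0.5811, -0.1088, 0.142]
ee_rot: [[-0.24, -0.971, -0.0], [-0.971, 0.24, 0.0], [-0.0, 0.0, -1.0]]
wrist_force: [-0.2, -0.7, -0.2]
grip_width: 0.0153
gripper_force: 49.5
```

Run:
```python
from h import *
go(.581,-.108,.1268,-104.2)
```

```text
pos [ 0.5811 -0.1088  0.142 ] yaw -103.86 tilt [-0.  0. -1.] F [-0.22 -0.71 -0.23] M [-0.294 -0.01  -0.007] grip 0.015285267408552522 49.52084720134735 t 20.55
tool delta mm [-0.8  0.3 15.2] wz 0.042
```

Call:
servo_tool --commands '[{"x":0.2,"y":0,"z":0.6,"wx":0,"wy":0,"wz":0,"fingers":0},{"x":0,"y":0,"z":0.6,"wx":0,"wy":0,"wz":0,"fingers":0},{"x":0,"y":0,"z":0.6,"wx":0,"wy":0,"wz":0,"fingers":0},{"x":0,"y":0,"z":0.6,"wx":0,"wy":0,"wz":0,"fingers":0},{"x":0,"y":0,"z":0.6,"wx":0,"wy":0,"wz":0,"fingers":0},{"x":0,"y":0,"z":0,"wx":0,"wy":0,"wz":0,"fingers":0},{"x":0,"y":0,"z":0,"wx":0,"wy":0,"wz":0,"fingers":0},{"x":0,"y":0,"z":0,"wx":0,"wy":0,"wz":0,"fingers":0}]'

```text
t: 21.55
position: [0.5811, -0.109, 0.139]
ee_rot: [[-0.24, -0.971, -0.0], [-0.971, 0.24, -0.0], [0.0, 0.0, -1.0]]
wrist_force: [2.2, 0.0, -2.1]
grip_width: 0.0156
gripper_force: 49.3
```

Run:
```python
from h import *
go(.581,-.108,.1268,-104.2)
```

```text
pos [ 0.5811 -0.109   0.139 ] yaw -103.86 tilt [-0. -0. -1.] F [ 2.23  0.03 -2.1 ] M [-0.101 -0.562 -0.029] grip 0.015552263242332682 49.26341235637665 t 21.55
tool delta mm [-1.   0.3 12.2] wz 0.042
```

Call:
servo_tool --commands '[{"x":0,"y":-0.4,"z":0.8,"wx":0,"wy":0,"wz":0,"fingers":0},{"x":0,"y":0,"z":0.8,"wx":0,"wy":0,"wz":0,"fingers":0},{"x":0,"y":0,"z":0.8,"wx":0,"wy":0,"wz":0,"fingers":0},{"x":0,"y":0,"z":0.8,"wx":0,"wy":0,"wz":0,"fingers":0},{"x":0,"y":0,"z":0.8,"wx":0,"wy":0,"wz":0,"fingers":0},{"x":0,"y":0,"z":0.8,"wx":0,"wy":0,"wz":0,"fingers":0},{"x":0,"y":0,"z":0,"wx":0,"wy":0,"wz":0,"fingers":0},{"x":0,"y":0,"z":0,"wx":0,"wy":0,"wz":0,"fingers":0}]'

```text
t: 22.55
position: [0.5814, -0.1092, 0.1341]
ee_rot: [[-0.24, -0.971, -0.0], [-0.971, 0.24, -0.0], [0.0, 0.0, -1.0]]
wrist_force: [-0.4, -0.8, -2.1]
grip_width: 0.0156
gripper_force: 49.2
```

Run:
```python
from h import *
go(.581,-.108,.1268,-104.2)
```

```text
pos [ 0.5814 -0.1092  0.1341] yaw -103.87 tilt [-2.e-04 -1.e-04 -1.e+00] F [-0.38 -0.85 -2.14] M [-0.052 -0.073 -0.001] grip 0.015582916176727569 49.21905755996704 t 22.55
tool delta mm [-1.   0.6  7.3] wz 0.042
```

Free and centred. I'll go on down to the seat, slowing near 0.127.

Call:
servo_tool --commands '[{"x":0,"y":0,"z":0.9,"wx":0,"wy":0,"wz":0,"fingers":0},{"x":0,"y":0,"z":0.9,"wx":0,"wy":0,"wz":0,"fingers":0},{"x":0,"y":0,"z":0.9,"wx":0,"wy":0,"wz":0,"fingers":0},{"x":0,"y":0,"z":0.9,"wx":0,"wy":0,"wz":0,"fingers":0},{"x":0,"y":0,"z":0.8,"wx":0,"wy":0,"wz":0,"fingers":0},{"x":0,"y":0,"z":0.6,"wx":0,"wy":0,"wz":0,"fingers":0},{"x":0,"y":0,"z":0,"wx":0,"wy":0,"wz":0,"fingers":0},{"x":0,"y":0,"z":0,"wx":0,"wy":0,"wz":0,"fingers":0}]'

```text
t: 23.55
position: [0.5814, -0.1092, 0.1292]
ee_rot: [[-0.24, -0.971, -0.0], [-0.971, 0.24, -0.0], [0.0, 0.0, -1.0]]
wrist_force: [-0.3, -0.4, -1.3]
grip_width: 0.0151
gripper_force: 49.2
```

Call:
servo_tool --commands '[{"x":0,"y":0,"z":0.4,"wx":0,"wy":0,"wz":0,"fingers":0},{"x":0,"y":0,"z":0.4,"wx":0,"wy":0,"wz":0,"fingers":0},{"x":0,"y":0,"z":0.4,"wx":0,"wy":0,"wz":0,"fingers":0},{"x":0,"y":0,"z":0,"wx":0,"wy":0,"wz":0,"fingers":0},{"x":0,"y":0,"z":0,"wx":0,"wy":0,"wz":0,"fingers":0},{"x":0,"y":0,"z":0,"wx":0,"wy":0,"wz":0,"fingers":0},{"x":0,"y":0,"z":0,"wx":0,"wy":0,"wz":0,"fingers":0},{"x":0,"y":0,"z":0,"wx":0,"wy":0,"wz":0,"fingers":0}]'

```text
t: 24.55
position: [0.5814, -0.1091, 0.128]
ee_rot: [[-0.24, -0.971, -0.0], [-0.971, 0.24, -0.0], [0.0, 0.0, -1.0]]
wrist_force: [0.5, 0.2, -2.0]
grip_width: 0.0152
gripper_force: 49.2
```

Run:
```python
from h import *
go(.581,-.108,.1268,-104.2)
```

```text
pos [ 0.5814 -0.1091  0.128 ] yaw -103.86 tilt [-0. -0. -1.] F [ 0.54  0.2  -1.99] M [-0.034 -0.056 -0.032] grip 0.015235508669015253 49.24679696559906 t 24.55
tool delta mm [-1.   0.7  1.2] wz 0.042
```

Call:
servo_tool --commands '[{"x":0,"y":0,"z":0.4,"wx":0,"wy":0,"wz":0,"fingers":0},{"x":0,"y":0,"z":0.4,"wx":0,"wy":0,"wz":0,"fingers":0},{"x":0,"y":0,"z":0.4,"wx":0,"wy":0,"wz":0,"fingers":0},{"x":0,"y":0,"z":0,"wx":0,"wy":0,"wz":0,"fingers":0},{"x":0,"y":0,"z":0,"wx":0,"wy":0,"wz":0,"fingers":0},{"x":0,"y":0,"z":0,"wx":0,"wy":0,"wz":0,"fingers":0},{"x":0,"y":0,"z":0,"wx":0,"wy":0,"wz":0,"fingers":0},{"x":0,"y":0,"z":0,"wx":0,"wy":0,"wz":0,"fingers":0}]'

```text
t: 25.55
position: [0.5814, -0.1092, 0.1268]
ee_rot: [[-0.24, -0.971, -0.0], [-0.971, 0.24, -0.0], [0.0, -0.0, -1.0]]
wrist_force: [0.5, -0.0, -2.1]
grip_width: 0.0153
gripper_force: 49.2
```

Call:
servo_tool --commands '[{"x":0,"y":0,"z":0.3,"wx":0,"wy":0,"wz":0,"fingers":0},{"x":0,"y":0,"z":0.3,"wx":0,"wy":0,"wz":0,"fingers":0},{"x":0,"y":0,"z":0,"wx":0,"wy":0,"wz":0,"fingers":0},{"x":0,"y":0,"z":0,"wx":0,"wy":0,"wz":0,"fingers":0},{"x":0,"y":0,"z":0,"wx":0,"wy":0,"wz":0,"fingers":0},{"x":0,"y":0,"z":0,"wx":0,"wy":0,"wz":0,"fingers":0},{"x":0,"y":0,"z":0,"wx":0,"wy":0,"wz":0,"fingers":0},{"x":0,"y":0,"z":0,"wx":0,"wy":0,"wz":0,"fingers":0}]'

```text
t: 26.55
position: [0.5814, -0.1092, 0.1262]
ee_rot: [[-0.24, -0.971, 0.0], [-0.971, 0.24, -0.0], [0.0, -0.0, -1.0]]
wrist_force: [0.6, -0.9, -2.6]
grip_width: 0.0149
gripper_force: 49.2
```

Call:
servo_tool --commands '[{"x":0,"y":0,"z":0.3,"wx":0,"wy":0,"wz":0,"fingers":0},{"x":0,"y":0,"z":0.3,"wx":0,"wy":0,"wz":0,"fingers":0},{"x":0,"y":0,"z":0.3,"wx":0,"wy":0,"wz":0,"fingers":0},{"x":0,"y":0,"z":0,"wx":0,"wy":0,"wz":0,"fingers":0},{"x":0,"y":0,"z":0,"wx":0,"wy":0,"wz":0,"fingers":0},{"x":0,"y":0,"z":0,"wx":0,"wy":0,"wz":0,"fingers":0},{"x":0,"y":0,"z":0,"wx":0,"wy":0,"wz":0,"fingers":0},{"x":0,"y":0,"z":0,"wx":0,"wy":0,"wz":0,"fingers":0}]'

```text
t: 27.55
position: [0.5814, -0.1092, 0.1253]
ee_rot: [[-0.24, -0.971, 0.0], [-0.971, 0.24, -0.0], [0.0, -0.0, -1.0]]
wrist_force: [-0.1, 0.2, -1.5]
grip_width: 0.0153
gripper_force: 49.2
```

Call:
servo_tool --commands '[{"x":0,"y":0,"z":0.3,"wx":0,"wy":0,"wz":0,"fingers":0},{"x":0,"y":0,"z":0.3,"wx":0,"wy":0,"wz":0,"fingers":0},{"x":0,"y":0,"z":0.3,"wx":0,"wy":0,"wz":0,"fingers":0},{"x":0,"y":0,"z":0.3,"wx":0,"wy":0,"wz":0,"fingers":0},{"x":0,"y":0,"z":0,"wx":0,"wy":0,"wz":0,"fingers":0},{"x":0,"y":0,"z":0,"wx":0,"wy":0,"wz":0,"fingers":0},{"x":0,"y":0,"z":0,"wx":0,"wy":0,"wz":0,"fingers":0},{"x":0,"y":0,"z":0,"wx":0,"wy":0,"wz":0,"fingers":0}]'

```text
t: 28.55
position: [0.5815, -0.1092, 0.1241]
ee_rot: [[-0.24, -0.971, 0.0], [-0.971, 0.24, -0.0], [0.0, -0.0, -1.0]]
wrist_force: [0.1, 0.5, -1.6]
grip_width: 0.0153
gripper_force: 49.2
```

Run:
```python
from h import *
s=go(.581,-.108,.1268,-104.2)
s2=arm.camera("side");p=np.array(s["position"])
im=s2["image"][90:220,190:320]
for d in arm.spot_point(s2,"key_handle")[:3]: print(d)
print(proj(s2,p),proj(s2,p-[0,0,.01]))
cv2.imwrite("pics/g.png",cv2.convertScaleAbs(cv2.resize(im,(585,585),interpolation=3),alpha=1.4)[...,::-1])
```

```text
pos [ 0.5815 -0.1092  0.1241] yaw -103.87 tilt [ 0.e+00 -1.e-04 -1.e+00] F [ 0.1   0.5  -1.57] M [-0.048 -0.101  0.043] grip 0.015303123568909428 49.24952208995819 t 28.55
tool delta mm [-1.   0.7 -2.7] wz 0.042
{'location': [230.5, 318.8], 'p': 0.84}
{'location': [252.1, 155.6], 'p': 0.52}
[253.76139636 152.76564269] [253.73539949 156.46058932]
```

View pics/g.png

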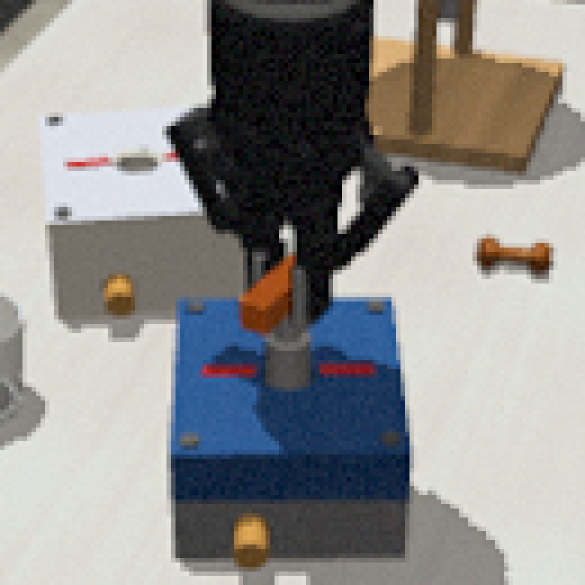

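The key stands deep in the guard hole, with its shank top only about 15 mm above the plate ((288,345) in the crop). No floor contact yet, so I continue gently.

Call:
servo_tool --commands '[{"x":0,"y":0,"z":0.4,"wx":0,"wy":0,"wz":0,"fingers":0},{"x":0,"y":0,"z":0.4,"wx":0,"wy":0,"wz":0,"fingers":0},{"x":0,"y":0,"z":0.4,"wx":0,"wy":0,"wz":0,"fingers":0},{"x":0,"y":0,"z":0.4,"wx":0,"wy":0,"wz":0,"fingers":0},{"x":0,"y":0,"z":0,"wx":0,"wy":0,"wz":0,"fingers":0},{"x":0,"y":0,"z":0,"wx":0,"wy":0,"wz":0,"fingers":0},{"x":0,"y":0,"z":0,"wx":0,"wy":0,"wz":0,"fingers":0},{"x":0,"y":0,"z":0,"wx":0,"wy":0,"wz":0,"fingers":0}]'

```text
t: 29.65
position: [0.5814, -0.1092, 0.1226]
ee_rot: [[-0.24, -0.971, 0.0], [-0.971, 0.24, -0.0], [0.0, -0.0, -1.0]]
wrist_force: [0.9, 0.2, -1.9]
grip_width: 0.0154
gripper_force: 49.3
```

Call:
servo_tool --commands '[{"x":0,"y":0,"z":0.4,"wx":0,"wy":0,"wz":0,"fingers":0},{"x":0,"y":0,"z":0.4,"wx":0,"wy":0,"wz":0,"fingers":0},{"x":0,"y":0,"z":0.4,"wx":0,"wy":0,"wz":0,"fingers":0},{"x":0,"y":0,"z":0.4,"wx":0,"wy":0,"wz":0,"fingers":0},{"x":0,"y":0,"z":0,"wx":0,"wy":0,"wz":0,"fingers":0},{"x":0,"y":0,"z":0,"wx":0,"wy":0,"wz":0,"fingers":0},{"x":0,"y":0,"z":0,"wx":0,"wy":0,"wz":0,"fingers":0},{"x":0,"y":0,"z":0,"wx":0,"wy":0,"wz":0,"fingers":0}]'

```text
t: 30.65
position: [0.5817, -0.1093, 0.1217]
ee_rot: [[-0.24, -0.971, 0.001], [-0.971, 0.24, -0.0], [0.0, -0.001, -1.0]]
wrist_force: [-1.2, 1.3, 5.4]
grip_width: 0.015
gripper_force: 50.3
```

Contact of about 7 N at a depth that is only possible with the slot bottomed on the bar, so the key is seated. I'll relax slightly and turn clockwise.

Call:
servo_tool --commands '[{"x":0,"y":0,"z":-0.5,"wx":0,"wy":0,"wz":0,"fingers":0},{"x":0,"y":0,"z":0,"wx":0,"wy":0,"wz":0.5,"fingers":0},{"x":0,"y":0,"z":0,"wx":0,"wy":0,"wz":0.5,"fingers":0},{"x":0,"y":0,"z":0,"wx":0,"wy":0,"wz":0.5,"fingers":0},{"x":0,"y":0,"z":0,"wx":0,"wy":0,"wz":0.5,"fingers":0},{"x":0,"y":0,"z":0,"wx":0,"wy":0,"wz":0,"fingers":0},{"x":0,"y":0,"z":0,"wx":0,"wy":0,"wz":0,"fingers":0},{"x":0,"y":0,"z":0,"wx":0,"wy":0,"wz":0,"fingers":0}]'

```text
t: 31.65
position: [0.5817, -0.1092, 0.1218]
ee_rot: [[-0.497, -0.868, 0.001], [-0.868, 0.497, -0.0], [-0.0, -0.001, -1.0]]
wrist_force: [-0.3, -0.2, 4.9]
grip_width: 0.0152
gripper_force: 50.2
```

Run:
```python
from h import *
s=go(.5815,-.1092,.1215,-161.5)
```

```text
pos [ 0.5817 -0.1092  0.1218] yaw -119.82 tilt [ 8.e-04 -2.e-04 -1.e+00] F [-0.27 -0.21  4.91] M [-0.017 -0.1    0.083] grip 0.0152371911901123 50.17649173736572 t 31.65
tool delta mm [0.1 0.2 0.3] wz 5.21
```

Call:
servo_tool --commands '[{"x":0,"y":0,"z":-0.4,"wx":0,"wy":0,"wz":0.5,"fingers":0},{"x":0,"y":0,"z":0,"wx":0,"wy":0,"wz":0.5,"fingers":0},{"x":0,"y":0,"z":0,"wx":0,"wy":0,"wz":0.5,"fingers":0},{"x":0,"y":0,"z":0,"wx":0,"wy":0,"wz":0.5,"fingers":0},{"x":0,"y":0,"z":0,"wx":0,"wy":0,"wz":0.5,"fingers":0},{"x":0,"y":0,"z":0,"wx":0,"wy":0,"wz":0.5,"fingers":0},{"x":0,"y":0,"z":0,"wx":0,"wy":0,"wz":0,"fingers":0},{"x":0,"y":0,"z":0,"wx":0,"wy":0,"wz":0,"fingers":0}]'

```text
t: 32.65
position: [0.5816, -0.1092, 0.1218]
ee_rot: [[-0.807, -0.591, 0.0], [-0.591, 0.807, -0.0], [-0.0, -0.0, -1.0]]
wrist_force: [2.4, -0.7, 2.7]
grip_width: 0.0154
gripper_force: 49.9
```

Run:
```python
from h import *
s=go(.5815,-.1092,.1215,-161.5)
```

```text
pos [ 0.5816 -0.1092  0.1218] yaw -143.78 tilt [ 4.e-04 -1.e-04 -1.e+00] F [ 2.42 -0.75  2.71] M [-0.093 -0.607  0.111] grip 0.015402717156486676 49.90654170513153 t 32.65
tool delta mm [0.1 0.  0.3] wz 2.215
```

Call:
servo_tool --commands '[{"x":-0.2,"y":-0.2,"z":0,"wx":0,"wy":0,"wz":0.25,"fingers":0},{"x":0,"y":0,"z":0,"wx":0,"wy":0,"wz":0.25,"fingers":0},{"x":0,"y":0,"z":0,"wx":0,"wy":0,"wz":0.25,"fingers":0},{"x":0,"y":0,"z":0,"wx":0,"wy":0,"wz":0,"fingers":0},{"x":0,"y":0,"z":0,"wx":0,"wy":0,"wz":0,"fingers":0},{"x":0,"y":0,"z":0,"wx":0,"wy":0,"wz":0,"fingers":0},{"x":0,"y":0,"z":0,"wx":0,"wy":0,"wz":0,"fingers":0},{"x":0,"y":0,"z":0,"wx":0,"wy":0,"wz":0,"fingers":0}]'

```text
t: 33.65
position: [0.5817, -0.1092, 0.1218]
ee_rot: [[-0.865, -0.502, -0.0], [-0.502, 0.865, -0.0], [0.0, -0.0, -1.0]]
wrist_force: [1.2, -0.2, 2.2]
grip_width: 0.0152
gripper_force: 50.0
```

Run:
```python
from h import *
s=go(.5815,-.1092,.1215,-161.5)
m=[s["moment"][2]]
for i in range(4): arm.camera("side"); m.append(arm.observe()["moment"][2])
print(np.round(m,3))
```

```text
pos [ 0.5817 -0.1092  0.1218] yaw -149.86 tilt [-1.e-04 -1.e-04 -1.e+00] F [ 1.24 -0.2   2.2 ] M [-0.044 -0.491  0.057] grip 0.015249388769976049 49.96049880981445 t 33.65
tool delta mm [0.2 0.1 0.3] wz 1.455
[0.057 0.042 0.088 0.053 0.101]
```

Call:
servo_tool --commands '[{"x":-0.2,"y":-0.1,"z":0,"wx":0,"wy":0,"wz":0.25,"fingers":0},{"x":0,"y":0,"z":0,"wx":0,"wy":0,"wz":0.25,"fingers":0},{"x":0,"y":0,"z":0,"wx":0,"wy":0,"wz":0,"fingers":0},{"x":0,"y":0,"z":0,"wx":0,"wy":0,"wz":0,"fingers":0},{"x":0,"y":0,"z":0,"wx":0,"wy":0,"wz":0,"fingers":0},{"x":0,"y":0,"z":0,"wx":0,"wy":0,"wz":0,"fingers":0},{"x":0,"y":0,"z":0,"wx":0,"wy":0,"wz":0,"fingers":0},{"x":0,"y":0,"z":0,"wx":0,"wy":0,"wz":0,"fingers":0}]'

```text
t: 34.85
position: [0.5819, -0.1092, 0.1218]
ee_rot: [[-0.898, -0.44, -0.0], [-0.44, 0.898, -0.0], [0.0, -0.0, -1.0]]
wrist_force: [-0.2, -0.0, 2.6]
grip_width: 0.0149
gripper_force: 49.9
```

```bash
cat > m.py <<'E'
from h import *
s=go(.5815,-.1092,.1215,-161.5)
m=[s["moment"][2]]
for i in range(8): arm.camera("side"); m.append(arm.observe()["moment"][2])
print(np.mean(m),np.std(m)/3)
E
python3 m.py
```

```text
pos [ 0.5819 -0.1092  0.1218] yaw -153.87 tilt [-1.e-04 -1.e-04 -1.e+00] F [-0.24 -0.03  2.58] M [ 0.041 -0.148  0.036] grip 0.014886064885234156 49.912015199661255 t 34.85
tool delta mm [0.4 0.2 0.3] wz 0.954
0.059556221795893136 0.008708702414425989
```

Call:
servo_tool --commands '[{"x":0,"y":0,"z":0,"wx":0,"wy":0,"wz":0.2,"fingers":0},{"x":0,"y":0,"z":0,"wx":0,"wy":0,"wz":0.2,"fingers":0},{"x":0,"y":0,"z":0,"wx":0,"wy":0,"wz":0,"fingers":0},{"x":0,"y":0,"z":0,"wx":0,"wy":0,"wz":0,"fingers":0},{"x":0,"y":0,"z":0,"wx":0,"wy":0,"wz":0,"fingers":0},{"x":0,"y":0,"z":0,"wx":0,"wy":0,"wz":0,"fingers":0},{"x":0,"y":0,"z":0,"wx":0,"wy":0,"wz":0,"fingers":0},{"x":0,"y":0,"z":0,"wx":0,"wy":0,"wz":0,"fingers":0}]'

```text
t: 36.25
position: [0.5819, -0.1092, 0.1218]
ee_rot: [[-0.921, -0.39, -0.0], [-0.39, 0.921, -0.0], [0.0, -0.0, -1.0]]
wrist_force: [1.0, -0.6, 2.7]
grip_width: 0.0154
gripper_force: 49.9
```

```bash
python3 m.py
```

```text
pos [ 0.5819 -0.1092  0.1218] yaw -157.07 tilt [-1.e-04 -1.e-04 -1.e+00] F [ 1.02 -0.57  2.71] M [ 0.01  -0.141  0.062] grip 0.015374645915664368 49.88243758678436 t 36.25
tool delta mm [0.4 0.2 0.3] wz 0.554
0.048726441473408454 0.011080120001537491
```

Call:
servo_tool --commands '[{"x":0,"y":0,"z":0,"wx":0,"wy":0,"wz":0.2,"fingers":0},{"x":0,"y":0,"z":0,"wx":0,"wy":0,"wz":0.2,"fingers":0},{"x":0,"y":0,"z":0,"wx":0,"wy":0,"wz":0,"fingers":0},{"x":0,"y":0,"z":0,"wx":0,"wy":0,"wz":0,"fingers":0},{"x":0,"y":0,"z":0,"wx":0,"wy":0,"wz":0,"fingers":0},{"x":0,"y":0,"z":0,"wx":0,"wy":0,"wz":0,"fingers":0},{"x":0,"y":0,"z":0,"wx":0,"wy":0,"wz":0,"fingers":0},{"x":0,"y":0,"z":0,"wx":0,"wy":0,"wz":0,"fingers":0}]'

```text
t: 37.65
position: [0.5819, -0.1092, 0.1218]
ee_rot: [[-0.941, -0.338, -0.0], [-0.338, 0.941, -0.0], [0.0, -0.0, -1.0]]
wrist_force: [0.7, -0.4, 4.0]
grip_width: 0.0156
gripper_force: 49.9
```

```bash
python3 m.py
```

```text
pos [ 0.5819 -0.1092  0.1218] yaw -160.26 tilt [-0.e+00 -1.e-04 -1.e+00] F [ 0.7  -0.42  3.96] M [ 0.027 -0.117  0.07 ] grip 0.0156472681140244 49.87564265727997 t 37.65
tool delta mm [0.4 0.2 0.3] wz 0.155
0.07168582574191301 0.007501395828387466
```

Call:
servo_tool --commands '[{"x":0,"y":0,"z":0,"wx":0,"wy":0,"wz":0.15,"fingers":0},{"x":0,"y":0,"z":0,"wx":0,"wy":0,"wz":0.15,"fingers":0},{"x":0,"y":0,"z":0,"wx":0,"wy":0,"wz":0,"fingers":0},{"x":0,"y":0,"z":0,"wx":0,"wy":0,"wz":0,"fingers":0},{"x":0,"y":0,"z":0,"wx":0,"wy":0,"wz":0,"fingers":0},{"x":0,"y":0,"z":0,"wx":0,"wy":0,"wz":0,"fingers":0},{"x":0,"y":0,"z":0,"wx":0,"wy":0,"wz":0,"fingers":0},{"x":0,"y":0,"z":0,"wx":0,"wy":0,"wz":0,"fingers":0}]'

```text
t: 39.05
position: [0.582, -0.1092, 0.1218]
ee_rot: [[-0.955, -0.298, 0.0], [-0.298, 0.955, -0.0], [0.0, -0.0, -1.0]]
wrist_force: [0.6, 0.1, 3.1]
grip_width: 0.0155
gripper_force: 49.9
```

```bash
python3 m.py
```

```text
pos [ 0.582  -0.1092  0.1218] yaw -162.66 tilt [ 0.e+00 -1.e-04 -1.e+00] F [0.61 0.15 3.14] M [ 0.035 -0.24   0.056] grip 0.015467827506606422 49.875651597976685 t 39.05
tool delta mm [0.4 0.1 0.3] wz -0.145
0.0635577994168496 0.012665224191968685
```

Call:
servo_tool --commands '[{"x":0,"y":0,"z":0,"wx":0,"wy":0,"wz":0.15,"fingers":0},{"x":0,"y":0,"z":0,"wx":0,"wy":0,"wz":0.15,"fingers":0},{"x":0,"y":0,"z":0,"wx":0,"wy":0,"wz":0,"fingers":0},{"x":0,"y":0,"z":0,"wx":0,"wy":0,"wz":0,"fingers":0},{"x":0,"y":0,"z":0,"wx":0,"wy":0,"wz":0,"fingers":0},{"x":0,"y":0,"z":0,"wx":0,"wy":0,"wz":0,"fingers":0},{"x":0,"y":0,"z":0,"wx":0,"wy":0,"wz":0,"fingers":0},{"x":0,"y":0,"z":0,"wx":0,"wy":0,"wz":0,"fingers":0}]'

```text
t: 40.45
position: [0.5819, -0.1092, 0.1218]
ee_rot: [[-0.966, -0.258, -0.0], [-0.258, 0.966, -0.0], [0.0, -0.0, -1.0]]
wrist_force: [0.3, -0.7, 2.3]
grip_width: 0.0151
gripper_force: 49.9
```

```bash
python3 m.py
```

```text
pos [ 0.5819 -0.1092  0.1218] yaw -165.06 tilt [-0.e+00 -1.e-04 -1.e+00] F [ 0.28 -0.71  2.26] M [-0.009 -0.251  0.073] grip 0.01507269665786167 49.878820180892944 t 40.45
tool delta mm [0.4 0.1 0.3] wz -0.445
0.10181292062326945 0.010984321485918741
```

Call:
servo_tool --commands '[{"x":0,"y":0,"z":0,"wx":0,"wy":0,"wz":0.1,"fingers":0},{"x":0,"y":0,"z":0,"wx":0,"wy":0,"wz":0,"fingers":0},{"x":0,"y":0,"z":0,"wx":0,"wy":0,"wz":0,"fingers":0},{"x":0,"y":0,"z":0,"wx":0,"wy":0,"wz":0,"fingers":0},{"x":0,"y":0,"z":0,"wx":0,"wy":0,"wz":0,"fingers":0},{"x":0,"y":0,"z":0,"wx":0,"wy":0,"wz":0,"fingers":0},{"x":0,"y":0,"z":0,"wx":0,"wy":0,"wz":0,"fingers":0},{"x":0,"y":0,"z":0,"wx":0,"wy":0,"wz":0,"fingers":0}]'

```text
t: 41.85
position: [0.5819, -0.1092, 0.1218]
ee_rot: [[-0.97, -0.244, 0.0], [-0.244, 0.97, -0.0], [0.0, -0.0, -1.0]]
wrist_force: [0.9, -0.1, 2.4]
grip_width: 0.0151
gripper_force: 49.9
```

```bash
python3 m.py
```

```text
pos [ 0.5819 -0.1092  0.1218] yaw -165.87 tilt [ 0.e+00 -1.e-04 -1.e+00] F [ 0.92 -0.07  2.35] M [-0.04  -0.297  0.109] grip 0.015112030180471763 49.87288534641266 t 41.85
tool delta mm [0.4 0.1 0.3] wz -0.546
0.08510420474163866 0.011937680924509768
```

Call:
servo_tool --commands '[{"x":0,"y":0,"z":0,"wx":0,"wy":0,"wz":0.1,"fingers":0},{"x":0,"y":0,"z":0,"wx":0,"wy":0,"wz":0.05,"fingers":0},{"x":0,"y":0,"z":0,"wx":0,"wy":0,"wz":0,"fingers":0},{"x":0,"y":0,"z":0,"wx":0,"wy":0,"wz":0,"fingers":0},{"x":0,"y":0,"z":0,"wx":0,"wy":0,"wz":0,"fingers":0},{"x":0,"y":0,"z":0,"wx":0,"wy":0,"wz":0,"fingers":0},{"x":0,"y":0,"z":0,"wx":0,"wy":0,"wz":0,"fingers":0},{"x":0,"y":0,"z":0,"wx":0,"wy":0,"wz":0,"fingers":0}]'

```text
t: 43.25
position: [0.582, -0.1092, 0.1218]
ee_rot: [[-0.975, -0.224, 0.0], [-0.224, 0.975, -0.0], [0.0, -0.0, -1.0]]
wrist_force: [0.6, 0.2, 2.8]
grip_width: 0.0148
gripper_force: 49.9
```

```bash
sed -i 's/range(8)/range(16)/;s/\/3/\/4/' m.py; python3 m.py
```

```text
pos [ 0.582  -0.1092  0.1218] yaw -167.06 tilt [ 0.e+00 -1.e-04 -1.e+00] F [0.59 0.18 2.76] M [-0.036 -0.212  0.065] grip 0.014841849914700752 49.87427473068237 t 43.25
tool delta mm [0.4 0.1 0.3] wz -0.695
0.09869786263226085 0.00812213459578906
```

Call:
servo_tool --commands '[{"x":0,"y":0,"z":0,"wx":0,"wy":0,"wz":0.1,"fingers":0},{"x":0,"y":0,"z":0,"wx":0,"wy":0,"wz":0.05,"fingers":0},{"x":0,"y":0,"z":0,"wx":0,"wy":0,"wz":0,"fingers":0},{"x":0,"y":0,"z":0,"wx":0,"wy":0,"wz":0,"fingers":0},{"x":0,"y":0,"z":0,"wx":0,"wy":0,"wz":0,"fingers":0},{"x":0,"y":0,"z":0,"wx":0,"wy":0,"wz":0,"fingers":0},{"x":0,"y":0,"z":0,"wx":0,"wy":0,"wz":0,"fingers":0},{"x":0,"y":0,"z":0,"wx":0,"wy":0,"wz":0,"fingers":0}]'

```text
t: 45.05
position: [0.5819, -0.1092, 0.1218]
ee_rot: [[-0.979, -0.203, -0.0], [-0.203, 0.979, -0.0], [0.0, -0.0, -1.0]]
wrist_force: [1.0, -0.4, 2.6]
grip_width: 0.0155
gripper_force: 49.9
```

```bash
python3 m.py
```

```text
pos [ 0.5819 -0.1092  0.1218] yaw -168.27 tilt [-0.e+00 -1.e-04 -1.e+00] F [ 1.01 -0.42  2.6 ] M [-0.023 -0.254  0.123] grip 0.015479161819230092 49.87505078315735 t 45.05
tool delta mm [0.4 0.1 0.3] wz -0.846
0.12240587489618422 0.007591238072620224
```

Stop confirmed: torque rose steadily from 0.06 to 0.12 N m. I'll ease off slightly, let go and rise.

Call:
servo_tool --commands '[{"x":0,"y":0,"z":-0.2,"wx":0,"wy":0,"wz":-0.1,"fingers":0},{"x":0,"y":0,"z":-0.1,"wx":0,"wy":0,"wz":-0.1,"fingers":0},{"x":0,"y":0,"z":0,"wx":0,"wy":0,"wz":0,"fingers":0},{"x":0,"y":0,"z":0,"wx":0,"wy":0,"wz":0,"fingers":0.22},{"x":0,"y":0,"z":0,"wx":0,"wy":0,"wz":0,"fingers":0.3},{"x":0,"y":0,"z":0,"wx":0,"wy":0,"wz":0,"fingers":0.5},{"x":0,"y":0,"z":0,"wx":0,"wy":0,"wz":0,"fingers":0.6},{"x":0,"y":0,"z":0,"wx":0,"wy":0,"wz":0,"fingers":0.6}]' --newtons 20

```text
t: 46.85
position: [0.5819, -0.1092, 0.1221]
ee_rot: [[-0.973, -0.231, -0.0], [-0.231, 0.973, -0.0], [0.0, -0.0, -1.0]]
wrist_force: [0.5, 0.2, -0.1]
grip_width: 0.0512
gripper_force: 0.0
```

Call:
servo_tool --commands '[{"x":0,"y":0,"z":-5,"wx":0,"wy":0,"wz":0,"fingers":0.6},{"x":0,"y":0,"z":-10,"wx":0,"wy":0,"wz":0,"fingers":0.6},{"x":0,"y":0,"z":-20,"wx":0,"wy":0,"wz":0,"fingers":0.6},{"x":0,"y":0,"z":-30,"wx":0,"wy":0,"wz":0,"fingers":0.6},{"x":0,"y":0,"z":-30,"wx":0,"wy":0,"wz":0,"fingers":0.6},{"x":0,"y":0,"z":-20,"wx":0,"wy":0,"wz":0,"fingers":0.6},{"x":0,"y":0,"z":0,"wx":0,"wy":0,"wz":0,"fingers":0.6},{"x":0,"y":0,"z":0,"wx":0,"wy":0,"wz":0,"fingers":0.6}]'

```text
t: 47.85
position: [0.5817, -0.109, 0.2361]
ee_rot: [[-0.973, -0.231, -0.002], [-0.231, 0.973, 0.0], [0.001, 0.001, -1.0]]
wrist_force: [-0.1, 0.2, -0.5]
grip_width: 0.0512
gripper_force: 0.0
```

Run:
```python
from h import *
go(.45,-.3,.25,-165)
s2=arm.camera("side")
im=s2["image"][100:220,190:310]
m=mask2(s2,(230,130,280,172),6,20,180,90);print("handle side",axis(s2,m,.13))
cv2.imwrite("pics/i.png",cv2.convertScaleAbs(cv2.resize(im,(580,580),interpolation=3),alpha=1.4)[...,::-1])
```

```text
pos [ 0.5817 -0.109   0.2361] yaw -166.66 tilt [-1.5e-03  3.0e-04 -1.0e+00] F [-0.1   0.17 -0.5 ] M [-0.017 -0.006  0.007] grip 0.051211658523507196 0.0 t 47.85
tool delta mm [ 172.2 -155.5  -13.8] wz -0.208
handle side (array([ 0.58273542, -0.10673863]), np.float64(21.901630921073366), np.float64(0.06758727334714734), np.float64(0.014772987057150761), 109)
```

View pics/i.png

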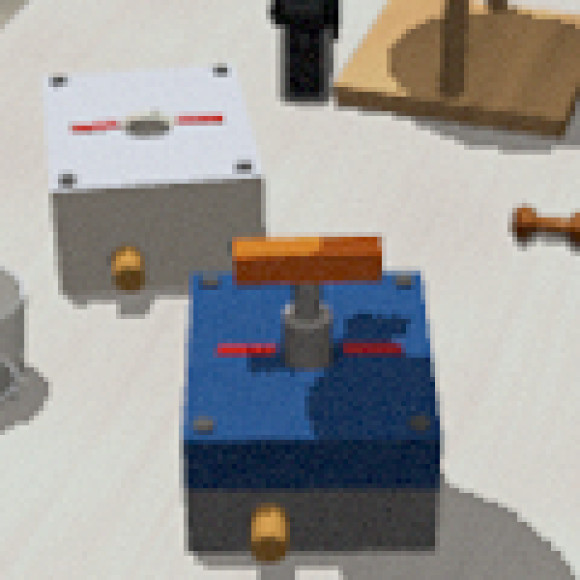

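The handle lies parallel to the red marks. The key is upright, deep in the guard, with the gripper clear at (310,60). Handing in.

```bash
python3 -c "
from bench import arm
print(arm.sign_off())"
```

```text
the job is handed in; nothing more can be done
None
```

The key is seated over the valve knob, turned clockwise to its stop and left standing roughly in line with the red marks (about 4° past them), with the gripper clear; the job is handed in, but no verdict came back.

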